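Set the pour-over stand over the mug and drop it one hole

ROBOT

A 7-joint arm with a two-finger parallel gripper is mounted at the origin on a cart in front of the work surface, level with it; the furniture and walls round the work are solid. World frame = base frame: x ahead of the robot, y to its left, z up, the work surface at z = 0. Lengths are in mm, angles in rad, forces in N, time in s.
With the tool pointing down it reaches from about 400 to 900 mm from the base axis. Payload 5.5 kg.
Tool frame: the origin (TCP) lies between the finger pads; the fingertips stand robot.nose_length ahead of it and the grasp point (between the pads) lies 8 mm behind it (robot.nose_length is the distance from the TCP to the fingertips, in mm); z points along the fingers, y is the line along which they close (so a half turn about z gives the same grasp; the last joint's range is limited). The gripper opens to 85 mm and grips with 20 to 120 N. Pads are 22 mm wide; open, the fingers measure 114 mm over their backs; the gripper's body (76 mm by 85 mm) begins 54 mm behind the grasp point. The pads swing forward as they close: fully open they stand 13 mm farther back than shut.
Start: joints at [1.43, 0.501, -0.427, 1.55, 0.221, 1.138, -0.21], TCP at [255.427, -597.71, 242.31] pointing down, gripper open.
Joint ranges: [-2.88, 2.88], [-0.31, 2.03], [-1.54, 1.56], [0.2, 2.42], [-1.41, 4.55], [0.19, 2.02], [-2.57, 2.57]. Speed limits (rad/s): [2.57, 2.57, 3.14, 3.14, 3.14, 3.14, 3.14].

INTERFACE

Orientations are given as a rotation vector (axis times angle).
In Python, from cell import robot, viewer, order, cut_out, mark_of gives the robot as it stands. The module is installed in compiled form; this text tells all that it offers.
- The arm moves only by the tool send_rows, never from a script. Its argument "motion" is a list of rows, each a list of 6 numbers: the shift along the world's x, y, z in mm, then the turn, a rotation vector about the world's x, y, z in degrees. In form: [[x, y, z, wx, wy, wz], ...]. A call has 1 to 12 rows; each row is the pose to reach, as a shift and turn from the pose commanded when the call began; what a row does not reach only later rows make up. A row lasts 1/10 s, in which the tool goes at most 50 mm and 8.59 degrees, less where a joint would pass 70% of its speed; a pose out of reach is approached as far as the arm can. A call with a gripper value outside its range is refused whole. "claw" is the opening, from -1 (shut) to 1 (fully open), set as the call begins (left out, the last holds). The fingers move at their own pace and stop on an object; "newtons" is the grip in N (left out, the last holds). Time passes only in rows, so rows that repeat a pose let the fingers close. It gives the time, the measured TCP pose, the force, the opening and the grip force at its end, in the units of the state.
- robot.get_state(): the state, without advancing time (a new reading comes with each control period).
- viewer.grab_frame(name): name is "scene" or "top" or "wrist"; returns the picture (480x640x3 uint8, red, green, blue); there is no depth.
- viewer.camera_params(name): a dict with "fovy" (degrees; the focal length in pixels is half the picture's height over the tangent of half this angle, whatever the lens; pixels are square), "cx", "cy" (the principal point, pixels), "rvec" (rotation vector, rad) and "tvec" (3), from world to camera coordinates, as OpenCV has them; the wrist camera has in their place "mount" (4x4, takes a point from camera to tool coordinates, whose origin is the TCP and whose axes are the flange's). Camera axes: x right, y down, z forward; pixel columns grow to the right and rows downward; lengths in mm; the calibration is good to about 2 mm. A picture is of the moment at which its call begins: read the wrist's pose just before it. camera_params takes no time and is no camera call.
- order.sign_off(): hands the job in; it is judged then, once.
Trained networks look in the newest picture that a camera, given by its name, has taken for a name from the list of things; names that differ only in an ending like _2 or _b are one class to them, and where a whole thing is asked for, a point or a joint stands for the part that bears it (a point fixed in the world has none). Each returns a list of dicts, best first, with "p" (0 to 1); they miss things now and then, are a little off and sometimes report something else, mostly with a low value. They report only what shows in the picture. A call takes as long as a camera call. They do not tell look-alikes from the thing itself.
- cut_out(target, camera): "region" (480x640 bool, what is visible of it).
- mark_of(target, camera): "centre" ([x, y, z] in mm, in world coordinates, good to about 4 mm: a listed point, or the origin of a listed thing).
The state is a dict: "t": time; "joints": joint angles; "joint_velocities": joint speeds; "tau": joint torques, N m; "tcp_pos": TCP position; "eef_rot": TCP orientation; "force": force on the tool from outside, world axes, zero at the start; "ft_torque": the same for the moment, N m; "finger_gap": opening from 0.0 (shut) to 1.0 (fully open); "grasp_force": force on a finger pad.
Only numpy, scipy, OpenCV 4.12 (cv2) and the standard library are available. Lean on these libraries where they do the work, as an engineer would, in place of code of your own. Each camera call takes 0.05 s, during which the arm holds its last target. There are 200 camera calls.

TASK

Carry the pour-over stand to the scale and set it upright on the worktop beside it with its dripper centred over the mug, and let go. Then squeeze the brass snap button on its column and push the sleeve down until the button springs out through the next hole, so that the spout dips into the mug, and let go. Never lift the stand with the button pressed in (the tube would slide apart), leave the mug where it stands, and do not knock over or shift the timer, the honey jar or the spoon.

Things in the scene. Friction and masses are not known exactly. Their poses are not given: they have to be found in the camera images.
- stand: Pour-over coffee stand, 0.6 to 1 kg, 273 mm tall at the start. Origin: centre of the underside of its round dark steel foot (100 mm across, 14 mm high), on the column's axis; z up the column, x towards the dripper, whose axis is 140 mm from the column's. A dark 24 mm square tube rises from the foot; over it slides an aluminium sleeve with the dripper's arm. The snap button is on the +y side.
- sleeve_top (a point): Top of the black cap on the sleeve. The sleeve is 30 mm square outside, faces square to the stand's x and y, and reaches from this point 133 mm down; a 37 mm square clamp block with the arm sits 81 to 105 mm below this point. Its +y face has three 13.5 mm round holes 22 mm apart; the button starts in the middle one, 33 mm below this point. Its x faces are bare: a grip there is clear of the button.
- catch (a point): Tip of the brass snap button when fully out: 240 mm above the foot's underside, 21 mm from the column's axis on the stand's +y side (fixed to the inner tube, so it stays at this height). The button is a 12 mm wide round dome that stands 6 mm proud of the sleeve's +y face.
- stand_button (a joint): How far the button is pressed in, m: 0 fully out (locked in a hole), 0.006 flush with the sleeve, about 0.0075 when hidden behind the sleeve's wall. The spring gives 3.3 N at flush; flat fingers closed on the sleeve's two y faces, over the button, press it flush, and pushing the sleeve down with 5 to 12 N tucks it in the rest of the way.
- stand_sleeve (a joint): How far the sleeve has slid down, m: 0 at the start, 0.022 when the button has sprung out of the next hole (the upper of the three), where the sleeve also meets its end stop; -0.022 with the button in the lower hole. Locked while the button is out; else it slides with 3.5 N of friction and stays where it is left. Fingers that cover that hole hold the button in until they let go.
- spout (a point): Centre of the lower end of the blue dripper's spout (30 mm across): 130 mm above the worktop at the start, 108 mm with the sleeve one hole lower. The cone widens to 102 mm at its top edge, 76 mm above this point.
- scale: Flat square coffee scale, 130 x 130 x 22 mm, black with a steel plate, fixed. Origin: centre of its underside; display strip on its -x edge.
- mug_mouth (a point): Centre of the mouth, level with the rim, of the salmon-coloured mug that stands on the scale (loose, 0.24 kg, 86 mm across, 94 mm tall, about 70 mm across inside; its handle reaches 73 mm from its axis). The rim is 116 mm above the worktop.
- timer: White round wind-up kitchen timer, loose, 64 mm across, 49 mm tall; origin: centre of its underside.
- honey: Honey jar with a red lid, loose, 62 mm across, 86 mm tall; origin: centre of its underside.
- teaspoon: Steel teaspoon, loose, 138 x 28 x 12 mm, along its x axis; origin: centre of its underside.
Not all that is in view belongs to the job. Leave any blue or green look-alike of the part that bears mug_mouth alone.

How it is judged:
By the outcome, as a careful person would: the job done as asked, in the order asked, and still so for the second after the job is handed in, with the robot touching nothing.
It also fails if it takes over 50 s, if anything falls off the work surface, if the arm or the gripper's body presses on something with over 40 N, if the wrist force passes 120 N, or if a joint passes its speed limit or range.

## Working session

There is one attempt and no reset: what is moved stays moved. The work goes in short steps, Python scripts to look and compute and a tool call to move; the robot and the scene stay as the last step left them, time stands still between calls to the robot, and variables do not carry over. Pictures are saved under pics/ and viewed, at most 10 in all, crops included, and the job is handed in when it is done.

Besides the shell and the picture viewer there is one more tool, called after "Emit:" as name(argument=value, ...) on one line, values as JSON. send_rows: Moves the arm, as the interface text tells. Its arguments: {"type":"object","properties":{"motion":{"type":"array","items":{"type":"array","items":{"type":"number"}}},"claw":{"type":"number"},"newtons":{"type":"number"}},"required":["motion"]}

```bash
mkdir -p pics; cat > h.py <<'E'
from cell import robot, viewer, order, cut_out, mark_of
import numpy as np, cv2
def save(img,n): cv2.imwrite('pics/'+n+'.png',img[:,:,::-1])
def cam(c):
    p=viewer.camera_params(c); f=240/np.tan(np.radians(p['fovy'])/2)
    K=np.array([[f,0,p['cx']],[0,f,p['cy']],[0,0,1]])
    if 'mount' in p:
        s=robot.get_state(); T=np.eye(4); T[:3,:3]=cv2.Rodrigues(np.array(s['eef_rot'],float))[0]; T[:3,3]=s['tcp_pos']
        M=np.linalg.inv(T@np.array(p['mount'])); return K,M[:3,:3],M[:3,3]
    return K,cv2.Rodrigues(np.array(p['rvec'],float))[0],np.array(p['tvec'],float).ravel()
def proj(c,X):
    K,R,t=cam(c); q=(K@(R@np.atleast_2d(X).T+t[:,None])).T; return q[:,:2]/q[:,2:]
def ray(c,uv,z):
    K,R,t=cam(c); d=R.T@np.linalg.inv(K)@np.array([*uv,1.]); o=-R.T@t; return o+d*(z-o[2])/d[2]
E
python3 - <<'E'
from h import *
print({k:np.round(v,3) for k,v in robot.get_state().items()})
for c in ['scene','top']:
    save(viewer.grab_frame(c),c+'0')
    for n in ['stand','sleeve_top','catch','spout','scale','mug_mouth','timer','honey','teaspoon']:
        print(c,n,[(np.round(d['p'],2),np.round(d['centre'])) for d in mark_of(n,c)[:3]])
E
```

```text
{'t': np.float64(0.0), 'joints': array([ 1.43 ,  0.502, -0.427,  1.551,  0.221,  1.138, -0.21 ]), 'joint_velocities': array([-0.001,  0.001,  0.001, -0.001, -0.002, -0.   , -0.002]), 'tau': array([ 0.0000e+00, -5.6952e+01, -5.8160e+00, -2.8094e+01,  1.1000e-02,
        1.2000e-02,  0.0000e+00]), 'tcp_pos': array([ 255.085, -597.137,  241.257]), 'eef_rot': array([-3.076, -0.63 ,  0.   ]), 'force': array([ 0.388, -0.829,  0.459]), 'ft_torque': array([-0.017, -0.051,  0.003]), 'grasp_force': np.float64(0.0), 'finger_gap': np.float64(0.998)}
scene stand [(np.float64(0.56), array([ 512., -277.,    0.]))]
scene sleeve_top [(np.float64(0.79), array([ 517., -277.,  275.]))]
scene catch [(np.float64(0.58), array([ 490., -268.,  242.]))]
scene spout [(np.float64(0.96), array([ 582., -154.,  130.]))]
scene scale [(np.float64(0.61), array([484., 216.,  -0.]))]
scene mug_mouth [(np.float64(0.94), array([680., 309.,  97.])), (np.float64(0.83), array([661., 535.,  92.])), (np.float64(0.75), array([489., 210., 117.]))]
scene timer [(np.float64(0.89), array([334., 305.,  -0.])), (np.float64(0.17), ar
[... 186 characters left out ...]
81.,    3.]))]
top stand [(np.float64(0.85), array([ 509., -278.,   -4.])), (np.float64(0.35), array([484., 210., 116.]))]
top sleeve_top [(np.float64(0.7), array([ 508., -278.,  274.])), (np.float64(0.49), array([482., 213.,   2.]))]
top catch [(np.float64(0.78), array([ 491., -267.,  242.]))]
top spout [(np.float64(0.89), array([ 583., -156.,  132.]))]
top scale [(np.float64(0.55), array([481., 218.,   2.]))]
top mug_mouth [(np.float64(0.72), array([663., 535.,  92.])), (np.float64(0.69), array([681., 309.,  96.]))]
top timer [(np.float64(0.65), array([340., 299.,   4.]))]
top honey [(np.float64(0.86), array([537., 383.,   1.]))]
top teaspoon [(np.float64(0.74), array([684.,   1.,   0.]))]
```

View pics/scene0.png

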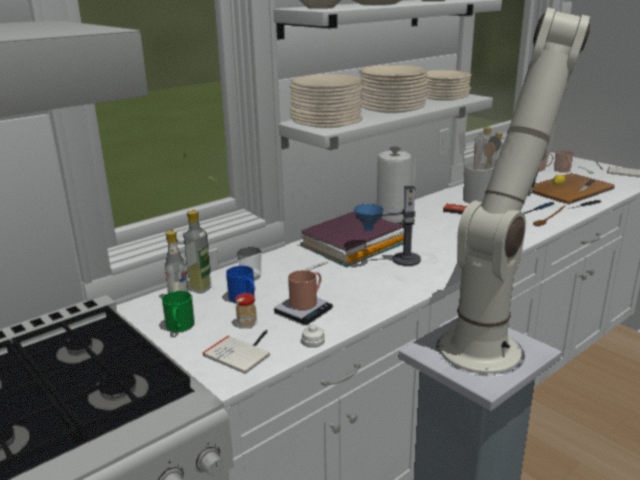

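View pics/top0.png

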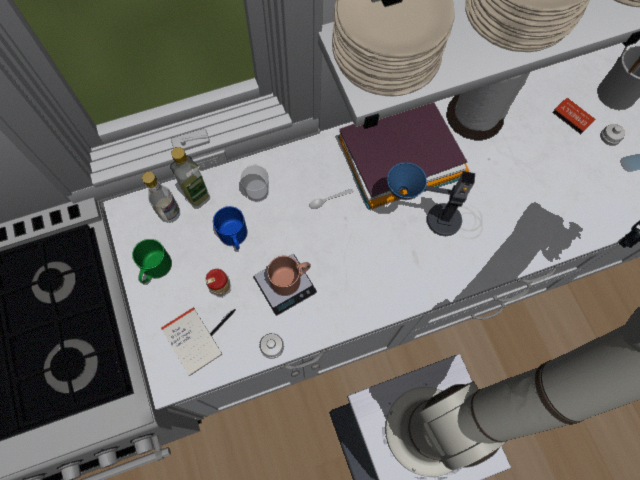

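The scene view shows the stand at (407,230), the salmon mug on the scale at (303,290) and the timer at (312,337). The honey jar is at (246,312). In the top view the stand foot is at (445,218), the dripper at (406,182) and the salmon mug at (285,275).

Candidates for the target mug, top-view pixels:
- Salmon on the scale, (285,275): chosen, it fits the description.
- Blue, (230,225): look-alike.
- Green, (150,258): look-alike.
- A distant reddish cup, scene (563,160): not on the scale.

For the stand there is only one candidate.

```bash
python3 - <<'E'
from h import *
print('nose',robot.nose_length, robot.get_state()['t'])
im=viewer.grab_frame('top')
A=cv2.resize(im[235:335,235:335],(400,400),interpolation=cv2.INTER_CUBIC)
B=cv2.resize(im[140:240,380:480],(400,400),interpolation=cv2.INTER_CUBIC)
save(np.hstack([A,B]),'crop1')
r=cut_out('mug_mouth','top'); 
for d in r: 
    ys,xs=np.nonzero(d['region']); print('mug',d['p'],xs.mean(),ys.mean())
for d in cut_out('scale','top')[:2]:
    ys,xs=np.nonzero(d['region']); print('scale',d['p'],xs.mean(),ys.mean(),len(xs))
    c=max(cv2.findContours(d['region'].astype(np.uint8),0,2)[0],key=cv2.contourArea)
    h=cv2.convexHull(c)[:,0]
    P=np.array([ray('top',p,22)[:2] for p in h],np.float32)
    print(cv2.minAreaRect(P)); print(cv2.approxPolyDP(h[:,None],4,True)[:,0].tolist())
for d in cut_out('stand','top')[:1]:pass
E
```

```text
nose 11.0 1.0
mug 0.97 229.99340245051837 225.86050895381715
mug 0.77 151.47679324894514 259.06413502109706
mug 0.75 285.5698653198653 274.6910774410774
scale 0.67 283.7261567516525 292.82341831916904 1059
((475.58319091796875, 218.45480346679688), (128.4351348876953, 128.4080352783203), 11.475643157958984)
[[255, 275], [264, 270], [304, 274], [315, 291], [275, 314]]
scale 0.32 423.9433846153846 183.52553846153847 1625
((616.15234375, -277.23150634765625), (251.62411499023438, 115.81360626220703), 60.56308364868164)
[[387, 177], [395, 166], [411, 164], [471, 173], [474, 181], [462, 203], [400, 198], [391, 192]]
```

View pics/crop1.png

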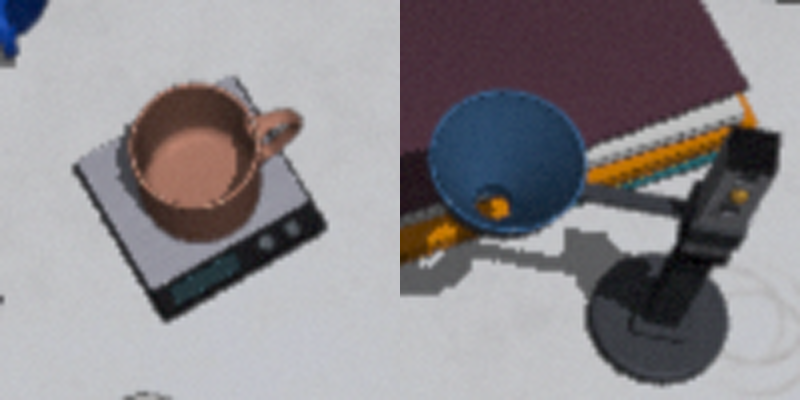

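The left crop shows the salmon mug on the scale: rim centre about (283.5,270.5), handle to the upper right, scale corners at (254,276), (294,254), (316,292) and (276,315). The right crop shows the stand, with the brass button at (565,189)/frame (465,189) on the +y face and the dripper hanging over the books.

```bash
python3 - <<'E'
from h import *
print('mouth',ray('top',(283.5,270.5),116).round(1))
C=np.array([ray('top',p,22)[:2] for p in [(253.7,276.2),(293.7,254.5),(316.5,291.5),(276.2,314.5)]]);print(C.round(),C.mean(0))
for a,b in zip(C,np.roll(C,-1,0)): print(np.linalg.norm(b-a).round(),np.degrees(np.arctan2(*(b-a)[::-1])).round(1))
print('cam',-cam('top')[1].T@cam('top')[2])
# stand: cap top center crop (752,150) -> ; foot circle
print('foot',ray('top',(380+ (658-400)/4,140+318/4),14).round(1))
print('dripper rim',ray('top',(380+(508-400)/4,140+161/4),206).round(1))
for n in ['mug_mouth','sleeve_top','catch','spout','stand']:
  print(n,proj('top',{'mug_mouth':[486,210,116],'sleeve_top':[510,-278,273],'catch':[492,-267,240],'spout':[583,-155,130],'stand':[510,-278,0]}[n]).round())
E
```

```text
mouth [483.9 213.3 116. ]
[[525. 290.]
 [548. 166.]
 [426. 143.]
 [403. 266.]] [475.69150674 216.33379495]
126.0 -79.9
123.0 -169.1
125.0 100.6
124.0 11.1
cam [  53.37036613  292.91191134 1499.41529108]
foot [ 503.7 -274.4   14. ]
dripper rim [ 577.1 -156.4  206. ]
mug_mouth [[284. 269.]]
sleeve_top [[468. 176.]]
catch [[464. 190.]]
spout [[401. 191.]]
stand [[444. 219.]]
```

Emit:
send_rows(motion=[[0,0,50,0,0,0],[15,20,100,0,0,-8],[40,50,110,0,0,-16],[70,85,110,0,0,-24],[100,125,110,0,0,-32],[130,165,110,0,0,-40],[160,205,110,0,0,-48],[190,240,110,0,0,-54],[220,280,110,0,0,-54],[245,310,110,0,0,-54],[254,320,110,0,0,-54],[254,320,110,0,0,-54]], claw=1)

```text
t: 2.4
tcp_pos: [511.0, -275.1, 352.5]
eef_rot: [-3.03, 0.828, -0.001]
force: [-0.6, -0.0, -0.2]
finger_gap: 0.998
grasp_force: 0.0
```

```bash
python3 - <<'E'
from h import *
s=robot.get_state();print(s['t'],s['joints'].round(2) if hasattr(s['joints'],'round') else s['joints'],s['tcp_pos'],s['eef_rot'])
im=viewer.grab_frame('wrist');save(im,'w1')
for n in ['sleeve_top','catch','stand','spout']: print(n,[(round(float(d['p']),2),np.round(d['centre'],1)) for d in mark_of(n,'wrist')[:2]])
print(proj('wrist',[[509,-277,273],[491,-267,240],[509,-277,14]]))
E
```

```text
2.4 [ 0.84  0.29 -0.49  1.59  0.14  1.29 -1.77] [ 511.00041735 -275.09848706  352.48064558] [-3.02980268e+00  8.27822533e-01 -9.62984445e-04]
sleeve_top [(0.81, array([ 513.3, -276.2,  273.9]))]
catch []
stand [(0.6, array([ 511. , -278. ,    3.8]))]
spout [(0.68, array([ 578. , -158.6,  131.1]))]
[[313.77714939 261.62487726]
 [315.54682507 274.27080445]
 [316.57389388 200.43241922]]
```

View pics/w1.png

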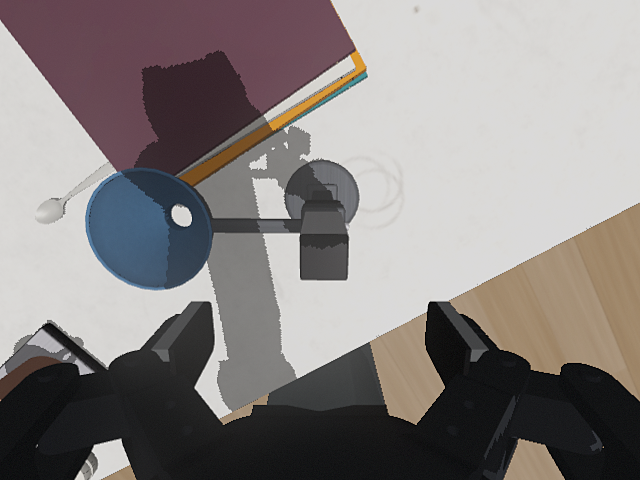

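The wrist view shows the cap centre at about (324,257) and the foot at (321,196). The dripper is at (150,230), the arm lies parallel to the finger closing line, and the books edge is clear.

```bash
python3 - <<'E'
from h import *
a=ray('wrist',(324.3,257),273);b=ray('wrist',(321.5,196),14);d=ray('wrist',(150,229),206)
print(a.round(1),b.round(1),d.round(1),np.degrees(np.arctan2(*(d-a)[:2][::-1])),np.linalg.norm((d-a)[:2]),np.degrees(np.arctan2(*(d-b)[:2][::-1])))
R=cv2.Rodrigues(np.array(robot.get_state()['eef_rot']))[0];print(np.degrees(np.arctan2(-R[1,1],-R[0,1])))
# axis of sleeve faces in picture
e1=ray('wrist',(301,234),273);e2=ray('wrist',(349,236),273);print(np.linalg.norm(e2-e1),np.degrees(np.arctan2(*(e1-e2)[:2][::-1])))
E
```

```text
[ 508.2 -284.2  273. ] [ 510.7 -285.6   14. ] [ 582.  -166.6  206. ] 57.89615844668449 138.8489149575769 59.07060625652034
58.91196773211194
29.412866583518195 56.43894887640439
```

```bash
python3 - <<'E'
from h import *
for i in range(2):
  s=robot.get_state();print(s['t'],np.round(s['tcp_pos'],1),np.round(s['eef_rot'],3))
  im=viewer.grab_frame('wrist')
  for n in ['sleeve_top','stand']:
    print(n,[(round(float(d['p']),2),np.round(d['centre'],1)) for d in mark_of(n,'wrist')[:1]])
g=cv2.cvtColor(im,cv2.COLOR_RGB2GRAY)
print(g[255,290:360:2]);print(g[225:290:2,324])
for d in cut_out('sleeve_top','wrist')[:1]:
  ys,xs=np.nonzero(d['region']);m=(ys>238);print(d['p'],xs[m&(xs>280)].min(),xs[m].max(),ys.max())
E
```

```text
2.65 [ 508.  -280.1  352.1] [ 3.026e+00 -8.420e-01 -1.000e-03]
sleeve_top [(0.74, array([ 510.7, -279. ,  272.3]))]
stand [(0.91, array([ 5.075e+02, -2.791e+02, -5.000e-01]))]
2.8 [ 508.6 -279.1  352.3] [ 3.027 -0.84  -0.   ]
sleeve_top [(0.92, array([ 510.8, -273.7,  273. ]))]
stand [(0.65, array([ 5.086e+02, -2.806e+02, -2.000e-01]))]
[222  28  69  72  73  73  72  72  74  73  74  75  76  77  77  79  78  77
  80  81  82  82  82  83  81 115 219 216 216 216 215 215 215 214 215]
[ 89  89  88  90  84  51  54  53  53  53  54  65  79  79  80  77  79  80
  79  80  79  79  78  80  78  80  77  68 229 216 216 215 216]
0.73 292 341 291
```

```bash
python3 - <<'E'
from h import *
for p in [(292,264),(341,264),(316.5,236),(316.5,247),(316.5,280)]: print(p,ray('wrist',p,273).round(1))
K,R,t=cam('wrist');print('cam',(-R.T@t).round(1),'fwd',R[2].round(2))
print(np.array(viewer.camera_params('wrist')['mount']).round(3), robot.get_state()['tcp_pos'])
E
```

```text
(292, 264) [ 515.9 -262.3  273. ]
(341, 264) [ 500.1 -288.6  273. ]
(316.5, 236) [ 523.5 -284.8  273. ]
(316.5, 247) [ 517.5 -281.2  273. ]
(316.5, 280) [ 498.8 -269.9  273. ]
cam [ 568.2 -313.6  484.8] fwd [-0.23  0.14 -0.96]
[[  -0.      -0.963   -0.269   68.901]
 [   1.      -0.      -0.       0.281]
 [   0.      -0.269    0.963 -132.481]
 [   0.       0.       0.       1.   ]] [ 509.20771927 -278.01179412  352.30572789]
```

Emit:
send_rows(motion=[[1,0,-30,0,0,0],[1,0,-65,0,0,0],[1,0,-100,0,0,0],[1,0,-120,0,0,0],[1,0,-122,0,0,0],[1,0,-122,0,0,0]], claw=1)

```text
t: 3.6
tcp_pos: [510.5, -277.7, 230.4]
eef_rot: [-3.028, 0.836, 0.001]
force: [0.1, -0.6, 1.2]
finger_gap: 0.999
grasp_force: 0.0
```

Emit:
send_rows(motion=[[0,0,0,0,0,0],[0,0,0,0,0,0],[0,0,0,0,0,0],[0,0,0,0,0,0],[0,0,0,0,0,0],[0,0,0,0,0,0],[0,0,0,0,0,0],[0,0,0,0,0,0]], claw=-1, newtons=70)

```text
t: 4.4
tcp_pos: [510.8, -277.9, 230.6]
eef_rot: [3.028, -0.836, 0.001]
force: [0.5, -0.2, 0.6]
finger_gap: 0.341
grasp_force: 71.9
```

Emit:
send_rows(motion=[[0,0,15,0,0,0],[0,0,45,0,0,0],[-5,0,80,0,0,0],[-15,15,110,0,0,3],[-22,40,115,0,0,7],[-25,75,115,0,0,12],[-25,115,115,0,0,17],[-25,155,115,0,0,22],[-25,195,115,0,0,27],[-22,230,115,0,0,31],[-18,255,115,0,0,34],[-15,270,115,0,0,36]])

```text
t: 5.6
tcp_pos: [494.1, -4.8, 344.9]
eef_rot: [-3.137, -0.15, 0.004]
force: [0.2, -0.4, -8.2]
finger_gap: 0.342
grasp_force: 72.0
```

```bash
python3 - <<'E'
from h import *
s=robot.get_state();print(np.round(s['joints'],2),np.round(s['tcp_pos'],1),np.round(s['eef_rot'],3))
a=viewer.grab_frame('wrist');save(a,'w2')
for c in ['wrist','scene','top']:
  if c!='wrist': viewer.grab_frame(c)
  for n in ['sleeve_top','stand','spout','mug_mouth','scale']: print(c,n,[(round(float(d['p']),2),np.round(d['centre'],1)) for d in mark_of(n,c)[:3]])
E
```

```text
[ 0.63  0.15 -0.74  1.79  0.11  1.24 -1.62] [494.1  -4.8 344.9] [-3.137 -0.15   0.004]
wrist sleeve_top [(0.62, array([498.9,  -4.8, 385.1]))]
wrist stand [(0.79, array([491.3,  -3.5, 115.1]))]
wrist spout [(0.63, array([476.5, 135.7, 244.3]))]
wrist mug_mouth [(0.9, array([486.5, 210.9, 117.2]))]
wrist scale []
scene sleeve_top [(0.76, array([498.1,  -8.5, 385.6]))]
scene stand [(0.9, array([496.2, -13.7, 115.4])), (0.37, array([487.1, 209.3, 114.1]))]
scene spout [(0.57, array([479.7, 131.8, 247.2]))]
scene mug_mouth [(0.94, array([489.5, 213.8, 113.5])), (0.77, array([679.8, 309.6,  94.9])), (0.73, array([660. , 533.6,  94.3]))]
scene scale [(0.98, array([482.6, 215.7,  -3.1])), (0.35, array([687.5,   2.3,   0.9]))]
top sleeve_top [(0.92, array([493.7, -10.6, 387.6]))]
top stand [(0.57, array([496.2, -10.7, 110. ]))]
top spout [(0.8, array([485.2, 133.3, 242. ]))]
top mug_mouth [(0.94, array([680.5, 309.4,  94.7])), (0.57, array([487.4, 210.9, 118. ])), (0.56, array([660.8, 532.2,  92.6]))]
top scale [(0.57, array([481. , 210.5,   1.3])), (0.52, array([473.5, -10. , 351.3]))]
```

View pics/w2.png

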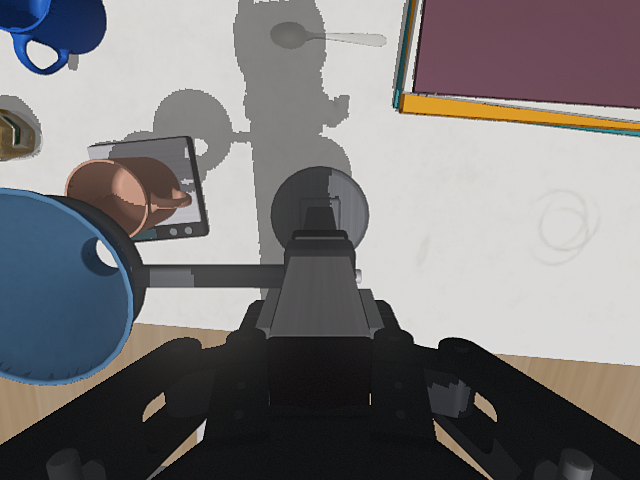

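Emit:
send_rows(motion=[[2,25,0,0,0,0],[4,55,0,0,0,0],[6,75,-10,0,0,0],[6,79,-40,0,0,0],[6,79,-70,0,0,0],[6,79,-90,0,0,0],[6,79,-95,0,0,0],[6,79,-95,0,0,0],[6,79,-95,0,0,0]])

```text
t: 7.4
tcp_pos: [502.5, 71.6, 251.6]
eef_rot: [-3.138, -0.141, -0.004]
force: [0.2, 0.2, -7.9]
finger_gap: 0.341
grasp_force: 72.1
```

```bash
python3 - <<'E'
from h import *
s=robot.get_state();print(np.round(s['joints'],2),np.round(s['tcp_pos'],1),np.round(s['eef_rot'],3),s['force'])
im={}
for c in ['wrist','scene','top']:
  im[c]=viewer.grab_frame(c)
  for n in ['sleeve_top','stand','spout','mug_mouth','scale']: print(c,n,[(round(float(d['p']),2),np.round(d['centre'],1)) for d in mark_of(n,c)[:3]])
A=cv2.resize(im['scene'][200:350,240:390],(400,400),interpolation=cv2.INTER_CUBIC)
B=cv2.resize(im['top'][200:325,240:365],(400,400),interpolation=cv2.INTER_CUBIC)
save(np.hstack([A,B]),'crop2')
E
```

```text
[ 0.47  0.28 -0.77  1.89  0.23  1.06 -1.88] [502.5  71.6 251.6] [-3.138 -0.141 -0.004] [ 0.21176831  0.21872169 -7.89657615]
wrist sleeve_top [(0.86, array([502.3,  71.9, 292.9]))]
wrist stand [(0.78, array([503. ,  71.3,  20.6]))]
wrist spout []
wrist mug_mouth [(0.88, array([486.2, 211.6, 116.8]))]
wrist scale []
scene sleeve_top [(0.6, array([506.1,  71.2, 291.4])), (0.52, array([501.9,  69.7,  18.4]))]
scene stand [(0.9, array([502.1,  67.4,  18.5]))]
scene spout [(0.65, array([488.7, 212.5, 148.8]))]
scene mug_mouth [(0.79, array([683.5, 309.2,  97.6])), (0.66, array([488.2, 209.7, 118.7])), (0.59, array([660.9, 531.1,  91.5]))]
scene scale [(0.91, array([481.7, 217.1,  -1.8]))]
top sleeve_top [(0.61, array([500.5,  69.6, 291.4]))]
top stand [(0.78, array([498.6,  69.4,  17. ])), (0.45, array([480.7,  68. , 258.2]))]
top spout [(0.69, array([489.4, 213.4, 151.4]))]
top mug_mouth [(0.95, array([677.1, 309.5,  94.5])), (0.84, array([487.1, 210.8, 116.8])), (0.68, array([660.6, 533.8,  92.2]))]
top scale [(0.61, array([483. , 213. ,   2.2]))]
```

View pics/crop2.png

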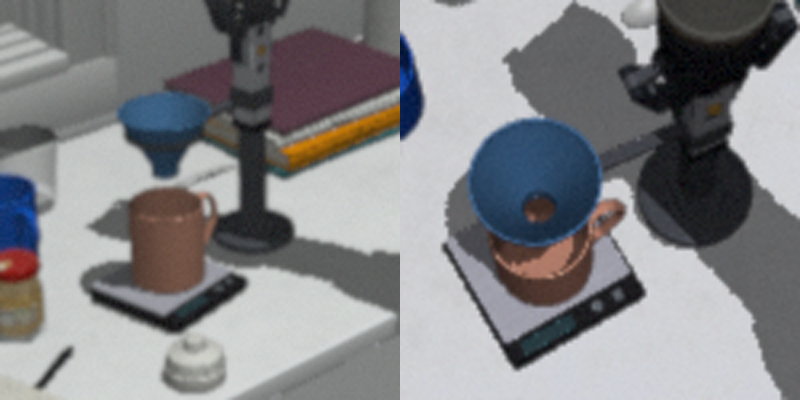

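The crops show the dripper above the mug (scene crop spout at (167,172), rim at (168,205)). The foot is clear of the scale and hovers slightly. I'll shift by (-1.5,-2) and lower.

Emit:
send_rows(motion=[[-1.5,-2,-5,0,0,0],[-1.5,-2,-10,0,0,0],[-1.5,-2,-14,0,0,0],[-1.5,-2,-17,0,0,0],[-1.5,-2,-19,0,0,0],[-1.5,-2,-19.5,0,0,0],[-1.5,-2,-19.5,0,0,0],[-1.5,-2,-19.5,0,0,0]])

```text
t: 9.1
tcp_pos: [500.0, 69.3, 231.3]
eef_rot: [3.138, 0.141, 0.001]
force: [-2.7, -0.3, 1.8]
finger_gap: 0.343
grasp_force: 73.2
```

Emit:
send_rows(motion=[[0,0,0,0,0,0],[0,0,0,0,0,0],[0,0,0,0,0,0],[0,0,0,0,0,0],[0,0,0,0,0,0]], claw=1)

```text
t: 9.6
tcp_pos: [500.1, 69.4, 230.9]
eef_rot: [-3.138, -0.141, -0.001]
force: [-0.6, 1.1, -0.7]
finger_gap: 0.999
grasp_force: 0.0
```

Emit:
send_rows(motion=[[0,0,25,0,0,0],[0,0,60,0,0,0],[0,0,95,0,0,0],[0,0,105,0,0,8],[0,0,105,0,0,16],[0,0,105,0,0,24],[0,0,105,0,0,32],[0,0,105,0,0,32],[0,0,105,0,0,32]])

```text
t: 10.5
tcp_pos: [500.0, 69.2, 335.8]
eef_rot: [-2.98, -0.995, -0.0]
force: [-0.5, -0.1, -0.6]
finger_gap: 1.0
grasp_force: 0.0
```

```bash
python3 - <<'E'
from h import *
s=robot.get_state();print(s['t'],np.round(s['joints'],2),np.round(s['tcp_pos'],1),np.round(s['eef_rot'],3),s['force'])
for c in ['scene','top','wrist']:
  im=viewer.grab_frame(c)
  for n in ['sleeve_top','stand','spout','mug_mouth','catch']: print(c,n,[(round(float(d['p']),2),np.round(d['centre'],1)) for d in mark_of(n,c)[:2]])
save(im,'w3')
E
```

```text
10.5 [ 0.58  0.2  -0.87  1.78  0.17  1.23 -1.27] [500.   69.2 335.8] [-2.98  -0.995 -0.   ] [-0.51966138 -0.14747561 -0.64908889]
scene sleeve_top [(0.83, array([505.4,  67.7, 270.4]))]
scene stand [(0.69, array([334.6, 303.4,  -1.8])), (0.66, array([500. ,  70.6,   1.3]))]
scene spout [(0.98, array([483.9, 212.2, 129.5]))]
scene mug_mouth [(0.86, array([488.2, 211.1, 114.3])), (0.81, array([679.2, 308.1,  94.9]))]
scene catch [(0.84, array([472.9,  66.6, 238.4])), (0.37, array([504.2,  66.4, 271.1]))]
top sleeve_top [(0.56, array([499.7,  68.2, 274.5]))]
top stand [(0.61, array([496.6,  68. ,  -3.4]))]
top spout [(0.89, array([487.5, 211.7, 130. ]))]
top mug_mouth [(0.88, array([489. , 211.7, 120.1])), (0.83, array([676.1, 305.1,  93.6]))]
top catch []
wrist sleeve_top [(0.9, array([500.8,  72. , 272.1]))]
wrist stand [(0.61, array([499.4,  70.5,   2.3]))]
wrist spout [(0.95, array([483.3, 208.8, 134.1]))]
wrist mug_mouth [(0.65, array([487.2, 211.8, 115.5]))]
wrist catch []
```

View pics/w3.png

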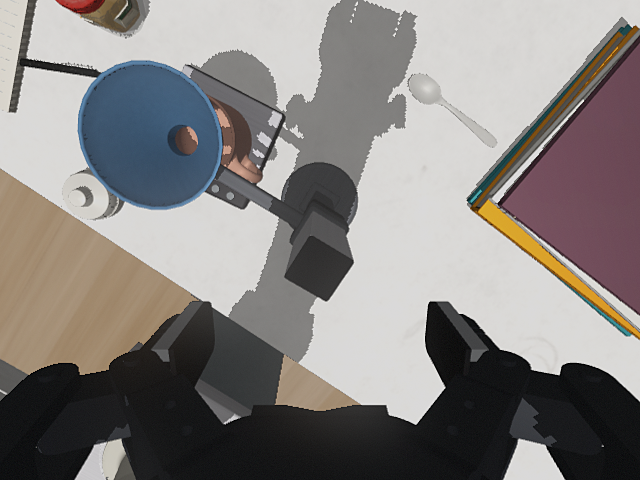

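The wrist view shows the stand free and upright, with the cap at (320,265) and the foot at (320,195). The mug shows through the dripper hole at (186,140), and the timer and spoon are undisturbed.

Emit:
send_rows(motion=[[0,0,0,0,0,8],[0,0,0,0,0,16],[0,0,0,0,0,24],[0,0,0,0,0,32],[0,0,0,0,0,40],[0,0,0,0,0,48],[0,0,0,0,0,56],[0,0,0,0,0,58],[0,0,0,0,0,58],[0,0,0,0,0,58],[0,0,0,0,0,58]])

```text
t: 12.5
tcp_pos: [499.9, 69.3, 335.8]
eef_rot: [2.121, 2.318, -0.0]
force: [-0.4, -0.5, 0.1]
finger_gap: 0.999
grasp_force: 0.0
```

```bash
python3 - <<'E'
from h import *
s=robot.get_state();print(s['t'],np.round(s['joints'],2),np.round(s['tcp_pos'],1),np.round(s['eef_rot'],3))
im=viewer.grab_frame('wrist');save(im,'w4')
for n in ['sleeve_top','stand','spout','catch']: print(n,[(round(float(d['p']),2),np.round(d['centre'],1)) for d in mark_of(n,'wrist')[:2]])
g=cv2.cvtColor(im,cv2.COLOR_RGB2GRAY)
print(g[262,270:370:2])
E
```

```text
12.5 [ 0.7   0.25 -1.04  1.78  0.22  1.25 -0.31] [499.9  69.3 335.8] [ 2.121  2.318 -0.   ]
sleeve_top [(0.71, array([501.7,  71.1, 270.7]))]
stand [(0.91, array([499.3,  68.4,   2.3]))]
spout [(0.71, array([483.8, 209. , 135.2]))]
catch [(0.93, array([483.4,  65.9, 238.6]))]
[215 215 215 215 215 215 215 215 215 216 222  34  57  56  56  56  56  54
  55  54  55  52  55  55  53  54  54  55  53  55  55  53  55  55  54  53
  47 162 217 215 215 214 215 214 213 213 215 216 216 217]
```

View pics/w4.png

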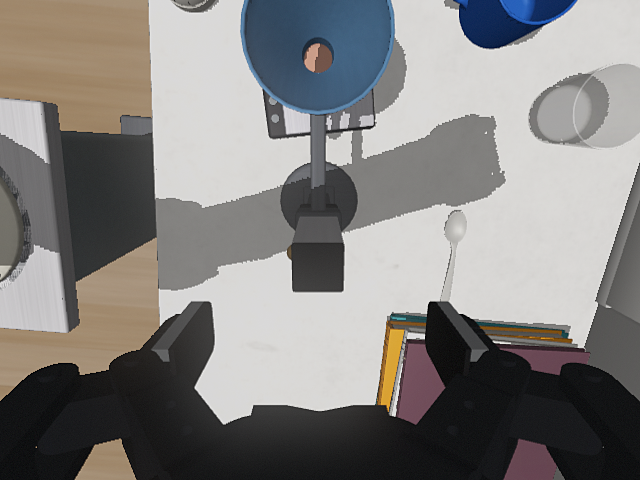

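Well centred: the cap is at (318,265), midway between the pads, and the button shows at (290,252) facing the left pad.

Emit:
send_rows(motion=[[0,0,-30,0,0,0],[0,0,-60,0,0,0],[0,0,-90,0,0,0],[0,0,-102,0,0,0],[0,0,-104,0,0,0],[0,0,-104,0,0,0]])

```text
t: 13.35
tcp_pos: [500.4, 69.6, 232.5]
eef_rot: [2.119, 2.319, 0.001]
force: [0.3, 0.1, 0.0]
finger_gap: 1.004
grasp_force: 0.0
```

Emit:
send_rows(motion=[[0,0,0,0,0,0],[0,0,0,0,0,0],[0,0,0,0,0,0],[0,0,0,0,0,0],[0,0,0,0,0,0],[0,0,0,0,0,0],[0,0,0,0,0,0],[0,0,0,0,0,0],[0,0,0,0,0,0],[0,0,0,0,0,0]], claw=-1, newtons=40)

```text
t: 14.35
tcp_pos: [499.9, 69.2, 231.9]
eef_rot: [2.12, 2.319, -0.0]
force: [-2.2, -0.3, 5.0]
finger_gap: 0.346
grasp_force: 46.3
```

Emit:
send_rows(motion=[[0,0,-1,0,0,0],[0,0,-2,0,0,0],[0,0,-3,0,0,0],[0,0,-4,0,0,0],[0,0,-5,0,0,0],[0,0,-6,0,0,0],[0,0,-8,0,0,0],[0,0,-10,0,0,0],[0,0,-10,0,0,0]])

```text
t: 15.25
tcp_pos: [499.8, 69.3, 221.2]
eef_rot: [-2.119, -2.319, -0.0]
force: [0.5, -0.2, -1.0]
finger_gap: 0.346
grasp_force: 45.7
```

```bash
python3 - <<'E'
from h import *
for c in ['scene','top']:
  viewer.grab_frame(c)
  for n in ['sleeve_top','stand','spout','mug_mouth']: print(c,n,[(round(float(d['p']),2),np.round(d['centre'],1)) for d in mark_of(n,c)[:1]])
E
```

```text
scene sleeve_top [(0.87, array([507. ,  68. , 261.1]))]
scene stand [(0.92, array([499.8,  63.6,   2.7]))]
scene spout [(0.7, array([486.4, 207.7, 117.9]))]
scene mug_mouth [(0.97, array([488.1, 210.8, 117.6]))]
top sleeve_top [(0.73, array([499.3,  69.2, 267.2]))]
top stand [(0.78, array([496.7,  67.5,  -0. ]))]
top spout [(0.88, array([489.3, 211.4, 118.1]))]
top mug_mouth [(0.98, array([677.2, 306.7,  94.4]))]
```

Sleeve is sliding. Pushing on to the stop.

Emit:
send_rows(motion=[[0,0,-2,0,0,0],[0,0,-4,0,0,0],[0,0,-6,0,0,0],[0,0,-8,0,0,0],[0,0,-9.5,0,0,0],[0,0,-11,0,0,0],[0,0,-12,0,0,0],[0,0,-12,0,0,0]])

```text
t: 16.55
tcp_pos: [499.9, 69.3, 209.9]
eef_rot: [2.12, 2.319, -0.0]
force: [-3.8, -0.4, 5.4]
finger_gap: 0.345
grasp_force: 46.8
```

Emit:
send_rows(motion=[[0,0,-0.5,0,0,0],[0,0,-1,0,0,0],[0,0,-1,0,0,0],[0,0,-1,0,0,0]])

```text
t: 16.95
tcp_pos: [500.0, 69.4, 209.9]
eef_rot: [2.119, 2.318, -0.001]
force: [-6.1, -2.2, 13.8]
finger_gap: 0.348
grasp_force: 47.6
```

Emit:
send_rows(motion=[[0,0,0,0,0,0],[0,0,0,0,0,0],[0,0,0,0,0,0],[0,0,0,0,0,0],[0,0,0,0,0,0],[0,0,0,0,0,0]], claw=1)

```text
t: 17.55
tcp_pos: [500.0, 69.3, 208.8]
eef_rot: [-2.12, -2.319, -0.0]
force: [-0.4, -0.1, 0.2]
finger_gap: 0.999
grasp_force: 0.0
```

Emit:
send_rows(motion=[[0,0,20,0,0,0],[0,0,50,0,0,0],[0,0,90,0,0,0],[0,0,125,0,0,0],[0,0,130,0,0,0],[0,0,130,0,0,0],[0,0,130,0,0,0]])

```text
t: 18.25
tcp_pos: [499.3, 68.8, 337.7]
eef_rot: [-2.119, -2.318, 0.002]
force: [-0.3, 0.4, -0.3]
finger_gap: 0.998
grasp_force: 0.0
```

```bash
python3 - <<'E'
from h import *
im={}
for c in ['scene','top','wrist']:
  im[c]=viewer.grab_frame(c)
  for n in ['sleeve_top','stand','spout','mug_mouth','catch','scale','timer','honey','teaspoon']: print(c,n,[(round(float(d['p']),2),np.round(d['centre'],1)) for d in mark_of(n,c)[:2]])
A=cv2.resize(im['scene'][200:350,240:390],(400,400),interpolation=cv2.INTER_CUBIC)
B=cv2.resize(im['wrist'][180:340,240:400],(400,400),interpolation=cv2.INTER_CUBIC)
save(np.hstack([A,B]),'crop5')
E
```

```text
scene sleeve_top [(0.96, array([503.3,  67.3, 248.6])), (0.52, array([3.367e+02, 3.042e+02, 2.000e-01]))]
scene stand [(0.76, array([501.8,  67.3,  -0.7]))]
scene spout [(0.68, array([483.7, 209.7, 108.6])), (0.24, array([333.3, 303.4,   1.9]))]
scene mug_mouth [(0.75, array([659.9, 534.1,  96.6])), (0.73, array([487.2, 210.1, 117.2]))]
scene catch [(0.75, array([474.4,  67.5, 238.6]))]
scene scale [(0.72, array([483.3, 217.4,  -1.5]))]
scene timer [(0.68, array([333.6, 300.8,   1.4]))]
scene honey [(0.59, array([5.394e+02, 3.802e+02, 1.000e-01]))]
scene teaspoon []
top sleeve_top [(0.57, array([498.4,  65.1, 251.5]))]
top stand [(0.69, array([498.4,  68.4,  -4.4]))]
top spout [(0.85, array([485.7, 210.6, 107.2])), (0.58, array([541.2, 381.6,   1.6]))]
top mug_mouth [(0.86, array([678.2, 307.7,  92.4])), (0.76, array([661.1, 531.4,  92.2]))]
top catch [(0.69, array([477.5,  69.4, 241.4])), (0.56, array([538.5, 384.5,  -0.7]))]
top scale [(0.74, array([482.5, 212.8,   2.1])), (0.35, array([485.3, 210.7, 115.8]))]
top timer [(0.89, array([338.3, 301. ,   3.3]))]
top honey [(0.81, array([536.5, 384.5,   0.9])), (0.68, array([477.1,  70.9, 239.9]))]
top teaspoon [(0.55, array([6.817e+02, 6.000e-01, 2.600e+00])), (0.43, array([538.3, 382.2,  -2.6]))]
wrist sleeve_top [(0.94, array([502.3,  71. , 250.8]))]
wrist stand [(0.58, array([497.1,  68.2,   1.3]))]
wrist spout [(0.81, array([484.7, 210.4, 107.2]))]
wrist mug_mouth [(0.71, array([486.2, 212.3, 114.7]))]
wrist catch []
wrist scale [(0.33, array([499.3,  68.2,   0.7]))]
wrist timer []
wrist honey []
wrist teaspoon [(0.65, array([685.5,   2.8,  -5. ]))]
```

View pics/crop5.png

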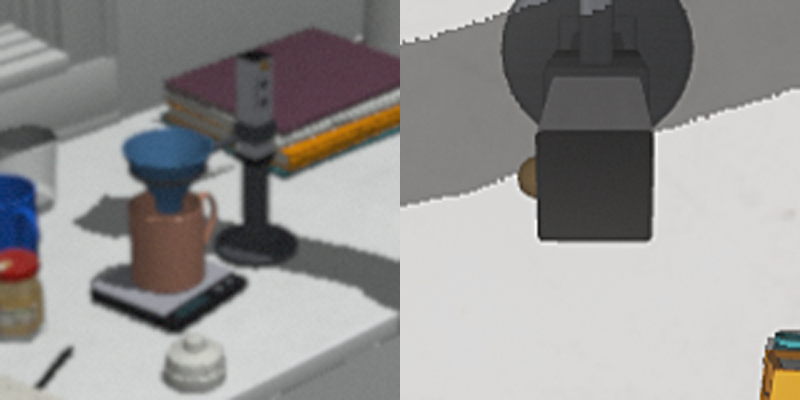

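The spout is in the mug at 108 mm. The brass button is out at the top hole, at (527,177) in the right crop, with the two lower holes empty. Nothing else moved and the arm is clear.

```bash
python3 -c "
from cell import order
print(order.sign_off())"
```

```text
the job is handed in; nothing more can be done
None
```

The stand is upright beside the scale with its dripper over the mug (spout about 2 to 3 mm off centre), the sleeve is one hole lower with the button sprung out and the spout in the mug, and the job is handed in; the sign-off gave no verdict.

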